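# Lock the stopper into the lunch box lid

### The arm

A 7-joint arm with a two-finger parallel gripper is mounted at the origin on the work surface. World frame = base frame: x ahead of the robot, y to its left, z up, the work surface at z = 0. Lengths are in m, angles in rad, forces in N, time in s.
With the tool pointing down it reaches from about 0.4 to 0.85 m from the base axis. Payload 10.4 kg.
Tool frame: the origin (TCP) lies midway between the tips of the shut fingers; the grasp point (between the pads) lies 19 mm behind it; z points along the fingers, y is the line along which they close (so a half turn about z gives the same grasp; the last joint's range is limited). The gripper opens to 87 mm and grips with 3 to 60 N. Pads are 19 mm wide; open, the fingers measure 117 mm over their backs; the gripper's body (75 mm by 190 mm) begins 51 mm behind the grasp point.
Start: joints at [-1.316, 0.332, -0.065, 1.46, 0.022, 1.35, -0.088], TCP at [0.171, 0.601, 0.2] pointing down, gripper open.
Joint ranges: [-2.6, 2.6], [-0.5, 2.12], [-1.47, 1.34], [0.16, 2.42], [-1.27, 4.41], [0.06, 2.06], [-2.6, 2.6]. Speed limits (rad/s): [2.22, 2.22, 2.79, 2.79, 3.14, 3.14, 3.14].

### API

Orientations are given as a unit quaternion [x, y, z, w].
In Python, from bench import r gives the robot as it stands.
- The arm moves only by the tool carry_out, never from a script. Its argument "steps" is a list that holds one entry, the list of rows, each a list of 6 numbers: the shift along the tool's x, y, z in cm, then the turn, a rotation vector about the tool's x, y, z in rad. In form: [[[dx, dy, dz, wx, wy, wz], ...]]. A call has 1 to 20 rows; each row is the pose to reach, as a shift and turn from the pose commanded when the call began, along the tool's axes at that moment; what a row does not reach only later rows make up. A row lasts 1/12 s, in which the tool goes at most 41.7 mm and 7.16 degrees, less where a joint would pass 70% of its speed; a pose out of reach is approached as far as the arm can. A call with a gripper value outside its range is refused whole. "hand" is the closure, from -1 (fully open) to 1 (shut), set as the call begins (left out, the last holds). The fingers move at their own pace and stop on an object; "squeeze" is the grip in N (left out, the last holds). Time passes only in rows, so rows that repeat a pose let the fingers close. It gives the time, the measured TCP pose, the force, the opening and the grip force at its end, in the units of the state.
- r.read_state(): the state, without advancing time (a new reading comes with each control period).
- r.camera(name): name is "scene" or "top"; returns the picture (400x640x3 uint8, red, green, blue); there is no depth.
- r.camera_params(name): a dict with "fx", "fy", "cx", "cy" (pixels), "view" (4x4, takes a point from world to camera coordinates). Camera axes: x right, y up, looking along -z (the intrinsics and any distortion apply to the point x, -y, -z); pixel columns grow to the right and rows downward; lengths in m; the calibration is good to about 2 mm. A picture is of the moment at which its call begins. camera_params takes no time and is no camera call.
- r.close_job(): hands the job in; it is judged then, once.
The state is a dict: "time": time; "joint_positions": joint angles; "joint_vel": joint speeds; "joint_torque": joint torques, N m; "ee_pos": TCP position; "eef_rot": TCP orientation; "ft_force": force on the tool from outside, world axes, zero at the start; "torque": the same for the moment, N m; "width": finger opening in m; "grip_force": force on a finger pad.
Only numpy, scipy, OpenCV 4.12 (cv2) and the standard library are available. Lean on these libraries where they do the work, as an engineer would, in place of code of your own. Each camera call takes 0.05 s, during which the arm holds its last target. There are 200 camera calls.

### The job

Close the well of the lunch box on the high chair tray: take the stopper with the bar-shaped foot and bar grip, line its foot up with the oblong opening in the lid and press it down until its round flange sits flat on the lid, then give it a quarter turn, either way, so that it is locked, and let go. Leave the round-knobbed cup cap and the egg cup where they stand.

Things in the scene. Friction and masses are not known exactly. Their poses are not given: they have to be found in the camera images.
- stopper: Loose steel stopper, 60 mm tall, 0.12 kg, upright on its foot. Origin: centre of the foot's underside, z up. From below: bar foot 60 (x) by 24 (y) mm, 10 tall; round neck 30 dia. to 24; round flange 88 dia. from 24 to 30; upright grip bar 56 long (x), 14 thick (y), from 30 to 60. Foot and grip both run along x; a half turn looks the same.
- opening (a point): Centre of the opening 76 (x) by 42 (y) mm in the lunch box lid, at the lid's top face, 80 mm above the tray. Lid 156 x 156 x 10 mm, wood, fixed, level; box walls stand below its edges. The well under it is 142 x 142 mm, floor 44 mm below the lid's top. Flange flat on lid: stopper origin 24 mm below the lid's top, foot free to turn under the lid; no stop or spring. Drawer knob on the -x side.
- cup_cap: Bystander: loose steel cap of the straw cup, 54 mm tall, standing on the tray. Origin: centre of its underside. Round throughout: plug 60 mm dia., flange 80 mm dia. from 18 to 24 mm, round knob 26 mm dia. on top. Does not belong in the lunch box.
- egg_cup: Bystander: empty white ceramic egg cup, 62 mm tall, 52 mm dia. at the rim, standing on the tray. Origin: centre of its underside. Also there, not needed: a steel straw cup (165 mm with straw) and a pink spoon along the tray's far edge, over 730 mm ahead of the robot.
Not all that is in view belongs to the job. What is shaped like the stopper but purple is not meant. Of the things that look like the part that bears opening, the larger one is meant.

How it is judged:
By the outcome, as a careful person would: the job done as asked, in the order asked, and still so for the second after the job is handed in, with the robot touching nothing.
It also fails if it takes over 43 s, if anything falls off the work surface, if the arm or the gripper's body presses on something with over 40 N, if the wrist force passes 120 N, or if a joint passes its speed limit or range.

## Working session

There is one attempt and no reset: what is moved stays moved. The work goes in short steps, Python scripts to look and compute and a tool call to move; the robot and the scene stay as the last step left them, time stands still between calls to the robot, and variables do not carry over. Pictures are saved under pics/ and viewed, at most 10 in all, crops included, and the job is handed in when it is done.

Besides the shell and the picture viewer there is one more tool, called after "Call:" by a JSON object that holds its "api" and its "payload". carry_out: Moves the arm, as the interface text tells. Its arguments: {"type":"object","properties":{"steps":{"type":"array","items":{"type":"array","items":{"type":"array","items":{"type":"number"}}}},"hand":{"type":"number"},"squeeze":{"type":"number"}},"required":["steps"]}

```bash
mkdir -p pics; cat > h.py <<'E'
import numpy as np, cv2
from bench import r
def save(name,img): cv2.imwrite('pics/'+name,cv2.cvtColor(img,cv2.COLOR_RGB2BGR))
def ray(cam,u,v,z):
    p=r.camera_params(cam); V=np.array(p['view']); R=V[:3,:3]; c=-R.T@V[:3,3]
    d=R.T@np.array([(u-p['cx'])/p['fx'],-(v-p['cy'])/p['fy'],-1])
    return c+d*(z-c[2])/d[2]
def pix(cam,P):
    p=r.camera_params(cam); q=np.array(p['view'])@np.append(P,1)
    return p['cx']+p['fx']*q[0]/-q[2], p['cy']+p['fy']*-q[1]/-q[2]
E
python3 - <<'E'
from h import *
for c in('scene','top'):
    save(c+'0.png',r.camera(c)); print({k:np.round(v,3).tolist() for k,v in r.camera_params(c).items() })
print(r.read_state())
E
```

```text
{'fx': 367.048, 'fy': 367.048, 'cx': 322.542, 'cy': 196.431, 'view': [[0.732, 0.681, 0.017, -0.379], [-0.418, 0.43, 0.8, 0.125], [0.538, -0.593, 0.599, -1.263], [0.0, 0.0, 0.0, 1.0]]}
{'fx': 390.89, 'fy': 390.89, 'cx': 318.86, 'cy': 193.408, 'view': [[0.028, -1.0, -0.012, 0.03], [0.995, 0.027, 0.091, -0.456], [-0.091, -0.015, 0.996, -1.135], [0.0, 0.0, 0.0, 1.0]]}
{'time': 0.1, 'joint_positions': array([-1.31562269,  0.33281962, -0.06469186,  1.46082653,  0.02155514,
        1.34988824, -0.08850823]), 'joint_vel': array([ 0.00048834, -0.00133786, -0.00016314, -0.00252803,  0.00090189,
        0.00029946, -0.00180556]), 'joint_torque': array([ 7.14863927e-04, -6.24539852e+01,  2.42452155e-02, -3.90720785e+01,
       -6.14084001e-02,  3.63807112e-02,  3.81424752e-05]), 'ee_pos': array([0.17127867, 0.60069954, 0.19934135]), 'eef_rot': array([ 1.38444284e-01,  9.90370027e-01, -6.19415945e-04, -7.97513466e-05]), 'ft_force': array([ 0.18986625, -0.46669861, -0.46940518]), 'torque': array([ 0.02451933, -0.03920069, -0.04614378]), 'grip_force': 0.0, 'width': 0.08707005195247243}
```

View pics/scene0.png

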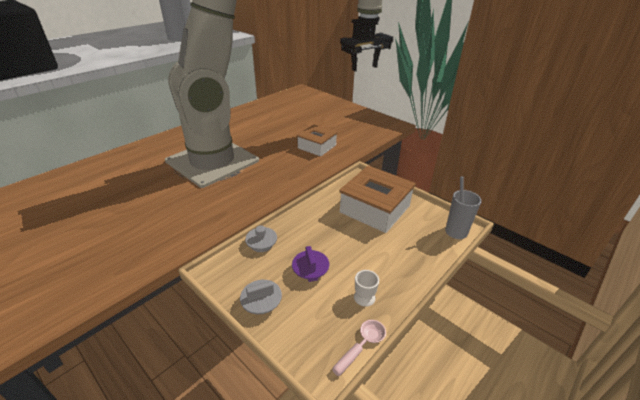

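View pics/top0.png

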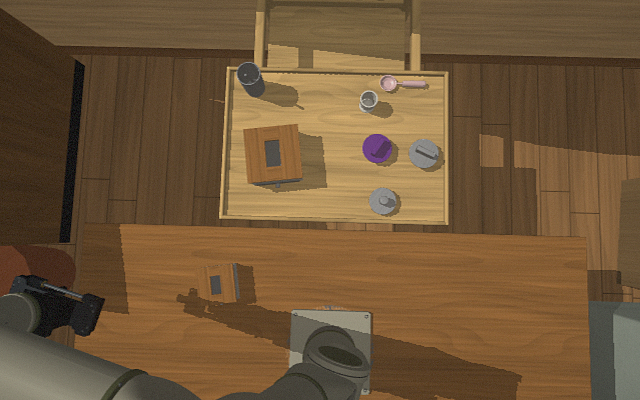

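The top view shows these candidates:
- Stopper-like things: the grey bar-grip stopper at (424,153), the purple one at (377,149) and the grey round-knobbed cap at (383,201). I choose (424,153).
- Boxes: the large one with its opening at (273,153) and the small one at (217,284). I choose the large one.

In the scene view the stopper is at (261,295) and the large opening at (379,186).

```bash
python3 - <<'E'
from h import *
t=r.camera('top'); s=r.camera('scene')
def crop(i,x,y,w,h): return cv2.resize(i[y:y+h,x:x+w],(400,300),interpolation=cv2.INTER_CUBIC)
save('c1.png',np.vstack([np.hstack([crop(t,394,123,64,48),crop(t,233,117,80,60)]),np.hstack([crop(s,229,270,64,48),crop(s,336,161,80,60)])]))
# tray height: triangulate opening centres in two views
def tri(ut,us):
    A=[];b=[]
    for c,u in(('top',ut),('scene',us)):
        a=ray(c,*u,0);d=ray(c,*u,.2)-a;d/=np.linalg.norm(d);M=np.eye(3)-np.outer(d,d);A.append(M);b.append(M@a)
    x=np.linalg.solve(sum(A),sum(b)); return x,[np.linalg.norm(M@x-q) for M,q in zip(A,b)]
print(tri((273,153),(379,186)),tri((424,153),(261,295)))
E
```

```text
(array([0.56281819, 0.17669246, 0.07834937]), [np.float64(0.002017001571983022), np.float64(0.0020170015719831423)]) (array([ 0.5830078 , -0.26367571,  0.02926752]), [np.float64(0.0011556836352334618), np.float64(0.0011556836352334882)])
```

View pics/c1.png

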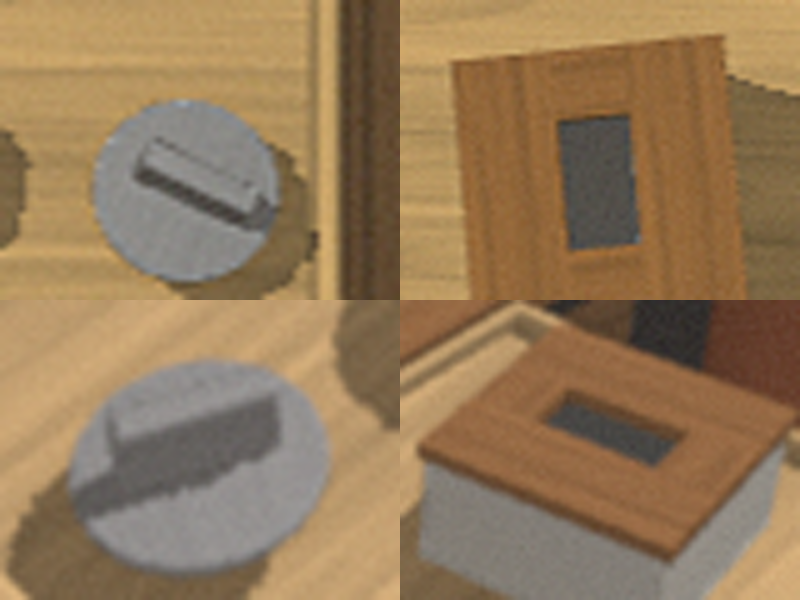

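Top crops: the grey stopper has its flange centred at about (423.6,153.4) with a bar grip tilted about 25° in the image. The large lid's opening is a dark rectangle at about (273,153). The triangulated heights put the lid top at z≈0.08, so the tray is at z≈0. Now I'll measure with masks.

```bash
cat >> h.py <<'E'
def big(mask,x0,y0):
    cs,_=cv2.findContours(mask.astype(np.uint8),cv2.RETR_EXTERNAL,cv2.CHAIN_APPROX_NONE)
    c=max(cs,key=cv2.contourArea); return c.reshape(-1,2)+[x0,y0]
def world(cam,c,z): return np.array([ray(cam,u,v,z)[:2] for u,v in c],np.float32)
def rect(w):
    (c,s,a)=cv2.minAreaRect((w*1000).astype(np.float32)); 
    return np.round(c,1),np.round(s,1),round(a,1)
E
python3 - <<'E'
from h import *
t=r.camera('top').astype(int)
V=np.array(r.camera_params('top')['view']);print('cam',-V[:3,:3].T@V[:3,3])
def sat(a): return a.max(2)-a.min(2)
a=t[125:180,255:293]; print('open',rect(world('top',big((sat(a)<30)&(a.max(2)<115),255,125),.08)))
a=t[115:192,235:310]; hue=cv2.cvtColor(a.astype(np.uint8),cv2.COLOR_RGB2HSV); 
m=(hue[...,0]<15)&(hue[...,1]>100)&(hue[...,2]>100); print('lid',rect(world('top',big(m,235,115),.08)))
a=t[128:180,400:443]; c=big(sat(a)<30,400,128); w=world('top',c,.03)
print('flange',cv2.minEnclosingCircle(w),w.mean(0),cv2.fitEllipse(c.astype(np.float32)))
i=a.max(2); m=(sat(a)<30)&(i<105); m[:10]=0
c=big(m,400,128); print('dark',rect(world('top',c,.045)),c.mean(0))
print(i[10:36,8:36])
E
```

```text
cam [0.34963975 0.02571771 1.17209323]
open (array([561.1, 176.9]), array([73.4, 39.8]), 7.5)
lid (array([535.9, 139.6]), array([10.3,  5.5]), 35.3)
flange ((0.5825861692428589, -0.26246270537376404), 0.044339753687381744) [ 0.58154863 -0.26247746] ((423.4434509277344, 153.14846801757812), (28.141563415527344, 29.140392303466797), 102.48277282714844)
dark (array([ 575. , -267.1]), array([65.2, 15.8]), 76.4) [426.85416667 154.6875    ]
[[184 185 188 181 185 179 179 183 181 180 183 178 180 177 184 179 187 184
  177 178 180 180 177 175 180 179 177 179]
 [185 185 183 182 187 184 180 178 183 181 156 153 157 136 158 171 143 139
  140 154 171 177 181 175 174 169 171 172]
 [182 186 182 188 182 183 181 187 157 133 142 143 141 133 137 139 137 137
  139 142 140 135 164 175 176 174 173 173]
 [188 189 187 187 190 192 174 162 145 137 139 144 137 143 144 134 138 141
  136 139 140 138 140 149 176 189 190 185]
 [170 174 176 173 176 151 138 140 139 143 140 141 144 143 139 138 142 137
  137 140 143 137 140 143 138 173 183 180]
 [178 181 180 178 160 143 139 141 140 142 139 139 147 137 140 136 146 136
  
[... 1681 characters left out ...]
179 157 143 141 142 145 140 138 141 142 136 139 144 140 142 137 139 138
  139 141 147 126  91  73  81  93  95  93]
 [180 177 154 141 141 140 141 139 142 139 142 134 141 139 139 141 143 137
  134 136 146 138 145 146 117  99 101  95]
 [169 171 146 135 146 140 138 138 141 138 138 142 142 137 138 141 141 136
  136 139 136 134 137 140 140 142 143 146]
 [171 170 173 147 140 144 138 144 140 138 137 143 141 142 140 138 140 134
  134 138 135 140 136 137 137 138 135 143]
 [184 188 187 158 126 137 146 141 141 139 142 142 142 137 143 139 139 136
  137 138 132 137 134 139 140 139 137 127]
 [196 198 198 201 162 132 143 141 140 142 141 142 137 140 138 141 135 140
  139 138 136 138 137 138 137 139 131 123]]
```

Call:
{"api": "carry_out", "payload": {"steps": [[[-47.4,-28.2,0,0,0,0.9],[-47.4,-28.2,0,0,0,0.9],[-47.4,-28.2,0,0,0,0.9],[-47.4,-28.2,0,0,0,0.9],[-47.4,-28.2,0,0,0,0.9],[-47.4,-28.2,0,0,0,0.9],[-47.4,-28.2,0,0,0,0.9],[-47.4,-28.2,0,0,0,0.9],[-47.4,-28.2,0,0,0,0.9],[-47.4,-28.2,0,0,0,0.9],[-47.4,-28.2,0,0,0,0.9],[-47.4,-28.2,0,0,0,0.9],[-47.4,-28.2,0,0,0,0.9],[-47.4,-28.2,0,0,0,0.9],[-47.4,-28.2,0,0,0,0.9],[-47.4,-28.2,0,0,0,0.9],[-47.4,-28.2,0,0,0,0.9],[-47.4,-28.2,0,0,0,0.9]]], "hand": -1}}

```text
time: 1.75
ee_pos: [0.549, 0.2015, 0.2]
eef_rot: [0.554, 0.832, 0.0, -0.0]
ft_force: [0.1, -0.4, -0.8]
width: 0.0871
grip_force: 0.0
```

```bash
cat >> h.py <<'E'
from scipy.spatial.transform import Rotation as Ro
def go(xyz,yaw):  # tool-y yaw deg, tool down -> shift cm + rotvec
    s=r.read_state(); R=Ro.from_quat(s['eef_rot']); a=np.radians(yaw)
    y=np.array([np.cos(a),np.sin(a),0]); z=np.array([0,0,-1.]); T=Ro.from_matrix(np.c_[np.cross(y,z),y,z])
    m=R.as_matrix(); print('at',s['ee_pos'].round(4),'yaw',np.degrees(np.arctan2(m[1,1],m[0,1])).round(1),'j7',s['joint_positions'][6].round(2),'t',s['time'],'F',s['ft_force'].round(1))
    print('move',(R.inv().apply(np.array(xyz)-s['ee_pos'])*100).round(2),(R.inv()*T).as_rotvec().round(3))
E
python3 -c "
from h import *
go([.582,-.2625,.13],-24.9)"
```

```text
at [0.549  0.2015 0.2   ] yaw 22.7 j7 0.04 t 1.75 F [ 0.1 -0.4 -0.8]
move [-44.1  -14.83   6.97] [-0.001 -0.001  0.83 ]
```

Call:
{"api": "carry_out", "payload": {"steps": [[[-44.1,-14.8,7,0,0,0.83],[-44.1,-14.8,7,0,0,0.83],[-44.1,-14.8,7,0,0,0.83],[-44.1,-14.8,7,0,0,0.83],[-44.1,-14.8,7,0,0,0.83],[-44.1,-14.8,7,0,0,0.83],[-44.1,-14.8,7,0,0,0.83],[-44.1,-14.8,7,0,0,0.83],[-44.1,-14.8,7,0,0,0.83],[-44.1,-14.8,7,0,0,0.83],[-44.1,-14.8,7,0,0,0.83],[-44.1,-14.8,7,0,0,0.83],[-44.1,-14.8,7,0,0,0.83],[-44.1,-14.8,7,0,0,0.83],[-44.1,-14.8,7,0,0,0.83],[-44.1,-14.8,7,0,0,0.83]]]}}

```text
time: 3.08
ee_pos: [0.5829, -0.2617, 0.1302]
eef_rot: [0.843, 0.538, 0.001, -0.0]
ft_force: [0.4, 0.6, -0.9]
width: 0.0869
grip_force: 0.0
```

```bash
python3 - <<'E'
from h import *
go([.582,-.2625,.034],-24.9)
t=r.camera('top'); s=r.camera('scene')
save('a1.png',np.hstack([cv2.resize(s[200:350,170:330],(400,375)),cv2.resize(t[90:210,350:478],(400,375))]))
E
```

```text
at [ 0.5829 -0.2617  0.1302] yaw -24.9 j7 0.14 t 3.0833 F [ 0.4  0.6 -0.9]
move [-0.13 -0.05  9.62] [ 0.    -0.001  0.001]
```

View pics/a1.png

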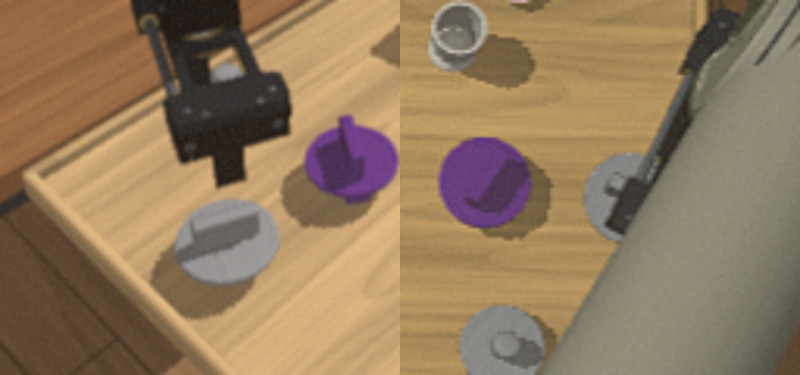

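The hand is above the grey stopper with the near finger in front of the grip bar's face. Scene crop: finger tip at (230,183), bar at (228,232). Descending.

Call:
{"api": "carry_out", "payload": {"steps": [[[-0.1,0,3.2,0,0,0],[-0.1,0,6.4,0,0,0],[-0.1,0,8.5,0,0,0],[-0.1,0,9.6,0,0,0],[-0.1,0,9.6,0,0,0],[-0.1,0,9.6,0,0,0]]]}}

```text
time: 3.68
ee_pos: [0.582, -0.2648, 0.0347]
eef_rot: [0.843, 0.537, 0.0, 0.0]
ft_force: [-0.6, -0.6, 1.0]
width: 0.0871
grip_force: 0.0
```

Call:
{"api": "carry_out", "payload": {"steps": [[[0,0,0,0,0,0],[0,0,0,0,0,0],[0,0,0,0,0,0],[0,0,0,0,0,0],[0,0,0,0,0,0],[0,0,0,0,0,0],[0,0,0,0,0,0],[0,0,0,0,0,0],[0,0,0,0,0,0],[0,0,0,0,0,0]]], "hand": 1, "squeeze": 30}}

```text
time: 4.52
ee_pos: [0.5816, -0.2651, 0.034]
eef_rot: [0.844, 0.537, -0.0, -0.0]
ft_force: [0.9, 0.4, 0.2]
width: 0.0282
grip_force: 0.0
```

Call:
{"api": "carry_out", "payload": {"steps": [[[0,0,0,0,0,0],[0,0,0,0,0,0],[0,0,0,0,0,0],[0,0,0,0,0,0],[0,0,0,0,0,0]]]}}

```text
time: 4.93
ee_pos: [0.5816, -0.2651, 0.034]
eef_rot: [0.844, 0.537, 0.0, -0.0]
ft_force: [-0.3, -0.1, -0.0]
width: 0.0129
grip_force: 30.0
```

Call:
{"api": "carry_out", "payload": {"steps": [[[0,0,-2,0,0,0],[0,0,-4,0,0,0],[0,0,-7,0,0,0],[0,0,-10,0,0,0],[0,0,-13,0,0,0],[0,0,-13,0,0,0],[0,0,-13,0,0,0]]]}}

```text
time: 5.52
ee_pos: [0.5825, -0.2656, 0.1657]
eef_rot: [0.844, 0.537, 0.001, 0.001]
ft_force: [0.5, 0.2, -1.4]
width: 0.0129
grip_force: 30.0
```

```bash
python3 -c "
from h import *
print(r.read_state()['grip_force'],r.read_state()['width'])
s=r.camera('scene'); save('a2.png',cv2.resize(s[150:350,170:370],(600,600)))
go([.562,.1776,.165],-82.5)"
```

```text
29.98541682958603 0.012946343525169851
at [ 0.5817 -0.265   0.164 ] yaw -25.0 j7 0.13 t 5.5667 F [ 0.1 -0.2 -2.4]
move [ 39.27 -20.51  -0.09] [ 0.000e+00 -1.000e-03  1.003e+00]
```

View pics/a2.png

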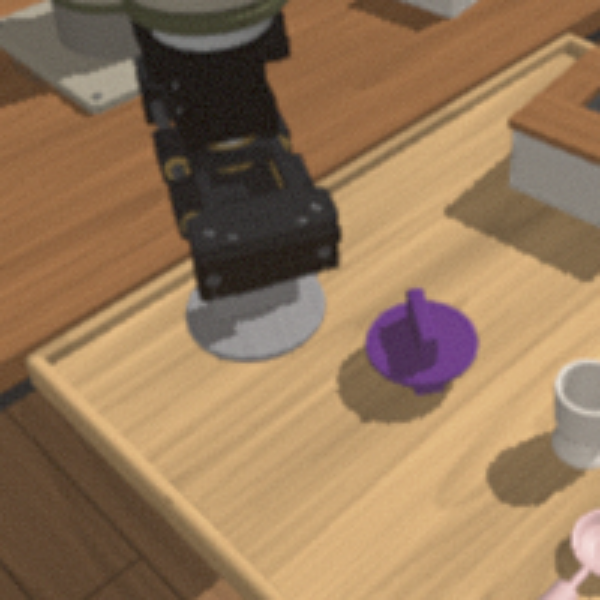

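The stopper is lifted and held level: flange at crop (256,315), grip 30 N, width 12.9 mm. Carrying it above the opening.

Call:
{"api": "carry_out", "payload": {"steps": [[[39.1,-20.4,0,0,0,1.0],[39.1,-20.4,0,0,0,1.0],[39.1,-20.4,0,0,0,1.0],[39.1,-20.4,0,0,0,1.0],[39.1,-20.4,0,0,0,1.0],[39.1,-20.4,0,0,0,1.0],[39.1,-20.4,0,0,0,1.0],[39.1,-20.4,0,0,0,1.0],[39.1,-20.4,0,0,0,1.0],[39.1,-20.4,0,0,0,1.0],[39.1,-20.4,0,0,0,1.0],[39.1,-20.4,0,0,0,1.0],[39.1,-20.4,0,0,0,1.0],[39.1,-20.4,0,0,0,1.0],[39.1,-20.4,0,0,0,1.0],[39.1,-20.4,0,0,0,1.0],[39.1,-20.4,0,0,0,1.0]]]}}

```text
time: 6.98
ee_pos: [0.5624, 0.174, 0.1639]
eef_rot: [0.998, 0.066, -0.0, 0.0]
ft_force: [0.2, 0.7, -1.0]
width: 0.0131
grip_force: 30.0
```

```bash
python3 -c "
from h import *
s=r.camera('scene'); t=r.camera('top'); save('a3.png',np.hstack([cv2.resize(s[100:260,310:450],(400,457)),cv2.resize(t[100:220,220:325],(400,457))]))
go([.560,.1776,.115],-82.5)
R=Ro.from_quat(r.read_state()['eef_rot']).as_matrix();print(R.round(3))
p=r.read_state()['ee_pos']
print('flange expected scene px',pix('scene',p-[-.0025,0,.004]))"
```

```text
at [0.5624 0.1746 0.164 ] yaw -82.4 j7 -1.64 t 7.0833 F [-0.2 -1.  -0.7]
move [-0.2  -0.33  4.9 ] [-0.    -0.     0.001]
[[ 0.991  0.132  0.   ]
 [ 0.132 -0.991  0.   ]
 [ 0.    -0.    -1.   ]]
flange expected scene px (np.float64(381.78133332800036), np.float64(161.42299286436113))
```

View pics/a3.png

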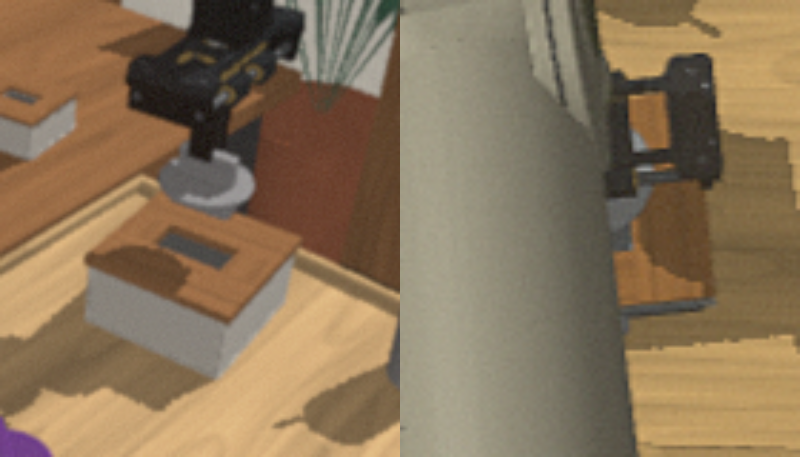

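Scene crop: flange at (207,180), i.e. pixel (382,163) against (382,161) predicted, and the foot hangs level above the opening. Descending with the small correction.

Call:
{"api": "carry_out", "payload": {"steps": [[[-0.2,-0.3,1.5,0,0,0],[-0.2,-0.3,3.0,0,0,0],[-0.2,-0.3,4.0,0,0,0],[-0.2,-0.3,4.0,0,0,0],[-0.2,-0.3,4.0,0,0,0],[-0.2,-0.3,4.5,0,0,0],[-0.2,-0.3,5.0,0,0,0],[-0.2,-0.3,5.5,0,0,0],[-0.2,-0.3,5.5,0,0,0]]]}}

```text
time: 7.83
ee_pos: [0.5594, 0.1781, 0.1081]
eef_rot: [0.998, 0.067, -0.001, 0.0]
ft_force: [-0.9, -0.1, -1.0]
width: 0.0129
grip_force: 30.0
```

Call:
{"api": "carry_out", "payload": {"steps": [[[0,0,0.5,0,0,0],[0,0,1.0,0,0,0],[0,0,1.4,0,0,0],[0,0,1.6,0,0,0],[0,0,1.7,0,0,0],[0,0,1.8,0,0,0],[0,0,1.8,0,0,0]]]}}

```text
time: 8.42
ee_pos: [0.5599, 0.1782, 0.091]
eef_rot: [0.998, 0.067, -0.0, -0.0]
ft_force: [0.3, 0.1, -0.9]
width: 0.0134
grip_force: 30.0
```

Call:
{"api": "carry_out", "payload": {"steps": [[[0,0,0.05,0,0,0],[0,0,0.1,0,0,0],[0,0,0.15,0,0,0],[0,0,0.15,0,0,0]]]}}

```text
time: 8.75
ee_pos: [0.5601, 0.1787, 0.0899]
eef_rot: [0.998, 0.067, 0.0, -0.0]
ft_force: [-0.5, 1.1, 2.4]
width: 0.0131
grip_force: 30.0
```

Call:
{"api": "carry_out", "payload": {"steps": [[[0,0,0.05,0,0,-0.08],[0.02,0.05,0.05,0,0,-0.2],[0.04,0.1,0.05,0,0,-0.3],[0.05,0.12,0.05,0,0,-0.4],[0.06,0.15,0.05,0,0,-0.5],[0.08,0.17,0.05,0,0,-0.6],[0.09,0.2,0.05,0,0,-0.7],[0.1,0.22,0.05,0,0,-0.8],[0.11,0.25,0.05,0,0,-0.9],[0.12,0.27,0.05,0,0,-1.0],[0.13,0.3,0.05,0,0,-1.1],[0.14,0.32,0.05,0,0,-1.2],[0.15,0.35,0.05,0,0,-1.3],[0.16,0.37,0.05,0,0,-1.4],[0.17,0.39,0.05,0,0,-1.5],[0.17,0.39,0.05,0,0,-1.57],[0.17,0.39,0.05,0,0,-1.57],[0.17,0.39,0.05,0,0,-1.57]]]}}

```text
time: 10.25
ee_pos: [0.5629, 0.1741, 0.0897]
eef_rot: [0.66, 0.752, 0.001, 0.001]
ft_force: [0.5, -1.9, 4.7]
width: 0.0128
grip_force: 30.0
```

Call:
{"api": "carry_out", "payload": {"steps": [[[0,0,0,0,0,0],[0,0,0,0,0,0],[0,0,0,0,0,0],[0,0,-0.1,0,0,0],[0,0,-0.1,0,0,0],[0,0,-0.1,0,0,0],[0,0,-0.1,0,0,0],[0,0,-0.1,0,0,0],[0,0,-0.1,0,0,0],[0,0,-0.1,0,0,0],[0,0,-0.1,0,0,0],[0,0,-0.1,0,0,0],[0,0,-0.1,0,0,0],[0,0,-0.1,0,0,0],[0,0,-0.1,0,0,0]]], "hand": -1}}

```text
time: 11.5
ee_pos: [0.5621, 0.1746, 0.09]
eef_rot: [0.659, 0.753, 0.0, -0.0]
ft_force: [-1.2, -0.1, 0.8]
width: 0.0866
grip_force: 0.0
```

Call:
{"api": "carry_out", "payload": {"steps": [[[0,0,-2,0,0,0],[0,0,-5,0,0,0],[0,0,-9,0,0,0],[0,0,-12,0,0,0],[10,0,-12,0,0,0],[20,0,-12,0,0,0],[20,0,-12,0,0,0],[20,0,-12,0,0,0],[20,0,-12,0,0,0],[20,0,-12,0,0,0]]]}}

```text
time: 12.33
ee_pos: [0.5314, 0.3818, 0.2088]
eef_rot: [0.655, 0.756, 0.0, -0.002]
ft_force: [-0.6, 1.3, -0.2]
width: 0.0873
grip_force: 0.0
```

```bash
python3 -c "
from h import *
print(r.read_state()['ee_pos'],r.read_state()['ft_force'],r.read_state()['width'])
s=r.camera('scene'); t=r.camera('top'); save('a4.png',np.hstack([cv2.resize(s[140:260,310:420],(400,436)),cv2.resize(t[100:220,220:330],(400,436))]))
a=t[120:190,240:310].astype(int); c=big(a.max(2)-a.min(2)<30,240,120); w=world('top',c,.086); print(cv2.minEnclosingCircle(w))"
```

```text
[0.53138588 0.38177607 0.2087826 ] [-0.55063922  1.25826459 -0.1735146 ] 0.08727263299004281
((0.5628622770309448, 0.17571903765201569), 0.044160306453704834)
```

View pics/a4.png

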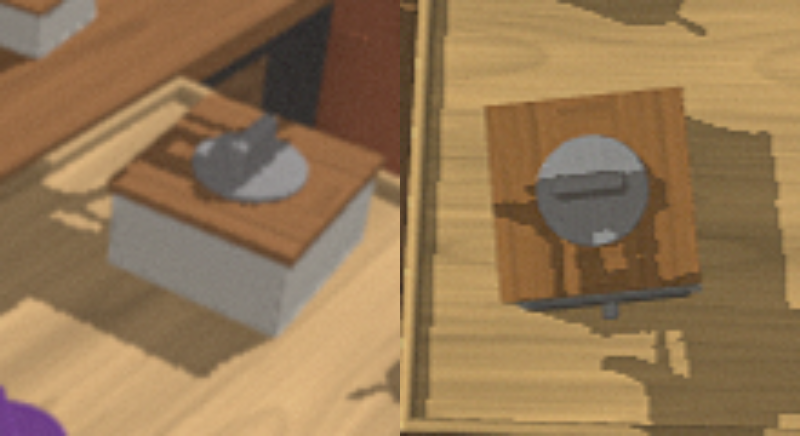

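The stopper's flange lies flat on the lid, at top crop (592,190). Its centre (0.563,0.176) and radius of 44 mm at z=0.086 agree with the opening. The grip bar lies across the opening, turned 90°, and the arm is clear. Handing in.

```bash
python3 -c "
from h import *
print(r.close_job())"
```

```text
the job is handed in; nothing more can be done
None
```

The stopper sits flat on the large lunch box lid, locked with a quarter turn and released; the job was handed in at about 12.4 s, and the cup cap and egg cup were not touched.

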